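# Slide the loose board of the draining rack into its notches and lock it

### The arm

A 6-joint arm with a two-finger parallel gripper is mounted at the origin on the work surface; the furniture and walls round the work are solid. World frame = base frame: x ahead of the robot, y to its left, z up, the work surface at z = 0. Lengths are in m, angles in degrees, forces in N, time in s.
With the tool pointing down it reaches from about 0.35 to 0.875 m from the base axis. Payload 4.2 kg.
Tool frame: the origin (TCP) lies at the very end of the fingers, on their centre line; the grasp point (between the pads) lies 19 mm behind it; z points along the fingers, y is the direction in which the jaws open and shut (so a half turn about z gives the same grasp; the last joint's range is limited). The gripper opens to 87 mm and grips with 3 to 60 N. Pads are 19 mm wide; open, the fingers measure 117 mm over their backs; the gripper's body (75 mm by 190 mm) begins 51 mm behind the grasp point.
Start: joints at [-61.845, 22.042, 0.453, 0, -68.411, -14.817], TCP at [0.144, -0.608, 0.191] pointing down, gripper open.
Joint ranges: [-179.83, 179.83], [-69.29, 118.12], [-61.27, 80.66], [-181.25, 117.63], [-171.15, -9.14], [-177.46, 177.46]. Speed limits (degrees/s): [159.86, 159.86, 180, 180, 180, 180].

### API

Orientations are given as a 3x3 rotation matrix whose columns are the frame's x, y, z axes.
In Python, from station import r, imaging gives the robot as it stands. The module is installed in compiled form; this text tells all that it offers.
- The arm moves only by the tool move_arm, never from a script. Its argument "motion" is one flat list of numbers, 7 for each row, row after row: the shift along the tool's x, y, z in units of 40 mm (1.0 is 40 mm), then the turn, a rotation vector about the tool's x, y, z in units of 5 degrees (1.0 is 5 degrees), then the gripper's target within -1 to 1 (shut at 1, half-way at 0, fully open at -1). In form: [dx, dy, dz, wx, wy, wz, gripper, dx, dy, dz, wx, wy, wz, gripper, ...]. A call has 1 to 20 rows; each row is the pose to reach, as a shift and turn from the pose measured when the call began, along the tool's axes at that moment; what a row does not reach only later rows make up. A row lasts 1/12 s, in which the tool goes at most 41.7 mm and 7.16 degrees, less where a joint would pass 70% of its speed; a pose out of reach is approached as far as the arm can. A call with a gripper value outside its range is refused whole. The fingers move at their own pace and stop on an object; the grip force is fixed at half the most. Time passes only in rows, so rows that repeat a pose let the fingers close. It gives the time, the measured TCP pose, the force and the opening at its end, in the units of the state.
- r.sense(): the state, without advancing time (a new reading comes with each control period).
- imaging.capture(name): name is "scene" or "top" or "wrist"; returns the picture (420x560x3 uint8, blue, green, red); there is no depth.
- imaging.camera_params(name): a dict with "intrinsics" (3x3 intrinsics, pixels), "world_from_camera" (4x4, takes a point from camera to world coordinates). Camera axes: x right, y down, z forward; pixel columns grow to the right and rows downward; lengths in m; the calibration is good to about 2 mm. A picture is of the moment at which its call begins: read the wrist's pose just before it. camera_params takes no time and is no camera call; for the wrist camera it gives the pose at the moment of the call.
- r.finish_job(): hands the job in, once; it reports no verdict.
The state is a dict: "time_s": time; "joints": joint angles; "joint_velocities": joint speeds; "effort": joint torques, N m; "tcp_pos": TCP position; "ee_rot": TCP orientation; "wrist_force": force on the tool from outside, world axes, zero at the start; "moment": the same for the moment, N m; "gripper_width": opening from 0.0 (shut) to 1.0 (fully open).
Only numpy, scipy, OpenCV 4.12 (cv2) and the standard library are available. Lean on these libraries where they do the work, as an engineer would, in place of code of your own. Each camera call takes 0.05 s, during which the arm holds its last target.

### The job

On the draining rack, push the loose wooden board along the two rails with your fingertips until it drops flat into the pair of notches; stop as soon as you feel it home, without ramming it against the rack. Then push the wooden turn-button round until it points back over the seated board and lies along its rail, and move clear of the rack. Do not lift the board off the rack, and leave the cup, the plaster stopper and the wooden rib where they are.

Things in the scene. Friction and masses are not known exactly. Their poses are not given: they have to be found in the camera images.
- rack: Fixed wooden rack. Origin on the table midway between its two notches; +x is the way the board is to be pushed, z up. Two rails, 26 mm wide, run along x from -240 to +215 mm, centred at y = -65 and +65 mm, tops 56 mm above the table; between them it is open down to two sleepers 16 mm high. A fixed end bar 12 mm thick lies on the rails at x = 160 to 210 mm.
- slat: Loose wooden board 55 x 240 x 26 mm, 0.2 kg, lying across both rails 100 to 165 mm before the notches, up to 3 degrees askew. Origin at the centre of its underside; x is its width (near the rack's x), y its length. Underside 56 mm above the table on the rails, 42 mm when seated (top then 12 mm above the rails). Slides with wood friction, drops by its own weight.
- notch (a point): Point midway between the notches, at the height of their floors (42 mm above the table); axes as the rack's. Each rail has one notch, 65 mm long along the rail (x = -32.5 to +32.5 mm of the rack), 14 mm deep, upright walls; the seated board has 10 mm of play along x.
- turn_button (a joint): Wooden turn-button on the rail at y = -65 mm, just past its notch, rad: 0 when its arm points along the rack's +y (inward across the rack); grows counterclockwise from above; 1.57 when it points along -x, along its rail over the seated board. Stops at -0.4 and 1.65, starts at -0.3 to 0.15. Stiff (about 1 N at the arm's end), stays where left.
- button_pivot (a point): Axis of the turn-button's upright screw (x = 57, y = -65 mm of the rack), at mid-thickness of its arm, 83 mm above the table. The arm is 18 mm wide, 18 mm thick (74 to 92 mm above the table); its rounded end is 69 mm from the axis.
- button_tip (a point): Point on the centre line of the turn-button's arm, 60 mm from the screw axis, at mid-thickness (83 mm above the table).
- cup: Loose unfired clay cup, 66 mm wide, 65 mm high, upright on the table past the far end of the rack; origin at the centre of its underside. Leave it alone.
- stopper: Loose round plaster stopper, 50 mm wide, 33 mm high, on the table beyond the end of the rack where the board starts; origin at the centre of its underside. Leave it alone.
- rib: Loose flat wooden rib, 51 x 98 x 8 mm, on the table beyond the end of the rack where the board starts; origin at the centre of its underside. Leave it alone.

How it is judged (in metres and radians):
On the way, in this order (a step that is already met when the one before it is completed fails the run):
1. the board lies seated in both notches, the turn-button still open (z of slat in the frame of notch below 0.004 m and x of slat in the frame of notch between -0.009 and 0.009 m and angle between slat's own z axis and vertical below 0.04 rad and value of joint turn_button below 0.8 rad), for 0.2 s.
2. the turn-button lies over the board (value of joint turn_button above 1.3 rad), for 0.2 s.
At the end, for the whole second after the job is handed in: The board lies flat (within 0.04 rad) and at rest on the floors of both notches (within 4 mm in height, 9 mm along the rails and 30 mm across them), and the turn-button stands at more than 1.3 rad, over the board (z of slat in the frame of notch between -0.004 and 0.004 m and x of slat in the frame of notch between -0.009 and 0.009 m and y of slat in the frame of notch between -0.03 and 0.03 m and angle between slat's own z axis and vertical below 0.04 rad and linear speed of slat below 0.01 m/s and value of joint turn_button above 1.3 rad); the robot touches nothing.
It fails at once if the board is lifted off the rack (more than 25 mm above the rail tops) or turned up on edge (z of slat in the frame of notch above 0.039 m or angle between slat's own z axis and vertical above 0.7 rad).
It fails at once if the board is pushed off the rails (z of slat in the frame of notch below -0.015 m).
It fails at once if the cup, the stopper or the rib is moved by more than 20 mm, or the cup is tipped (distance of any of cup, stopper, rib from where it was at the start of the episode above 0.02 m or angle between cup's own z axis and vertical above 0.4 rad).
It fails at once if the board is rammed: the robot's fingers press on it with over 40 N (contact force between the fingers and slat above 40 N).
It also fails if it takes over 50 s, if anything falls off the work surface, if the arm or the gripper's body presses on something with over 40 N, if the wrist force passes 120 N, or if a joint passes its speed limit or range.

## Working session

There is one attempt and no reset: what is moved stays moved. The work goes in short steps, Python scripts to look and compute and a tool call to move; the robot and the scene stay as the last step left them, time stands still between calls to the robot, and variables do not carry over. Pictures are saved under pics/ and viewed, and the job is handed in when it is done.

Besides the shell and the picture viewer there is one more tool, called after "Emit:" as name(argument=value, ...), one argument or row to a line, values as JSON. move_arm: Moves the arm, as the interface text tells. Its arguments: {"type":"object","properties":{"motion":{"type":"array","items":{"type":"number"}}},"required":["motion"]}

```bash
mkdir -p pics; python3 - <<'E'
from station import r, imaging
import cv2,numpy as np
np.set_printoptions(precision=4,suppress=True)
print(r.sense())
for n in ["scene","top","wrist"]:
    p=imaging.camera_params(n); print(n,p["intrinsics"],p["world_from_camera"])
    cv2.imwrite(f"pics/{n}0.png",imaging.capture(n))
E
```

```text
{'time_s': 0.0, 'joints': array([-61.8462,  22.0904,   0.3809,  -0.0311, -68.4113, -14.8181]), 'joint_velocities': array([-0.057 , -0.027 , -0.0216, -0.031 , -0.0352,  0.0368]), 'effort': array([  0.    , -39.0668,  18.7407,   4.2201,   0.011 ,  -0.0002]), 'tcp_pos': array([ 0.1441, -0.6075,  0.1904]), 'ee_rot': array([[-0.9731, -0.2305, -0.0006],
       [-0.2305,  0.9731,  0.0021],
       [ 0.0001,  0.0022, -1.    ]]), 'wrist_force': array([0.1935, 0.4572, 0.9014]), 'moment': array([ 0.0286, -0.0275, -0.0445]), 'gripper_width': 0.999163468116026}
scene [[430.4745   0.     279.0478]
 [  0.     430.4745 202.5989]
 [  0.       0.       1.    ]] [[-0.6685 -0.5774  0.4687 -0.1368]
 [-0.7436  0.5259 -0.4128  0.5379]
 [-0.0082 -0.6245 -0.7809  1.0309]
 [ 0.      0.      0.      1.    ]]
top [[397.7374   0.     284.1045]
 [  0.     397.7374 206.2879]
 [  0.       0.       1.    ]] [[ 0.019  -0.9815  0.1904  0.2218]
 [-0.9996 -0.0143  0.0263  0.0313]
 [-0.0231 -0.1908 -0.9814  1.1727]
 [ 0.      0.      0.      1.    ]]
wrist [[332.2142   0.     281.537 ]
 [  0.     332.2142 210.2017]
 [  0.       0.       1.    ]] [[-0.2304  0.9426  0.2419  0.0784]
 [ 0.9731  0.2224  0.0602 -0.6234]
 [ 0.003   0.2492 -0.9684  0.3833]
 [ 0.      0.      0.      1.    ]]
```

View pics/scene0.png

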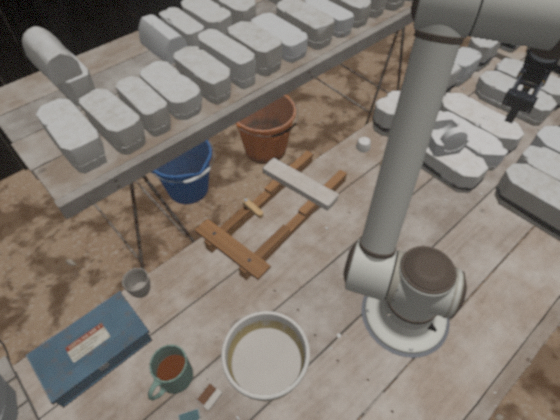

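View pics/top0.png

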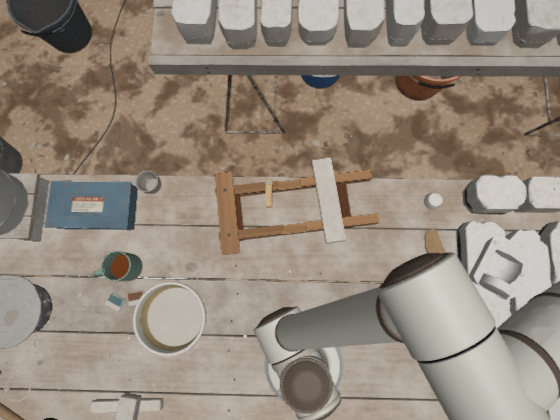

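View pics/wrist0.png

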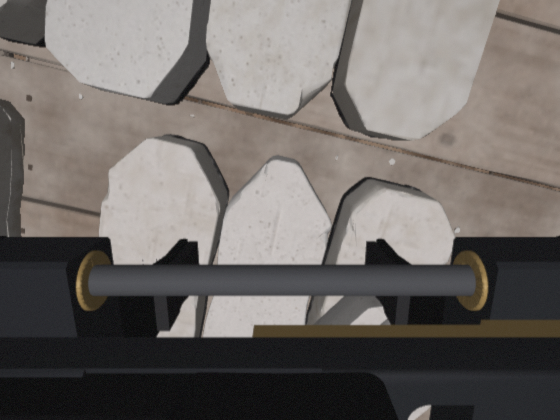

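The top view shows the board at about (330,200), the end bar at (228,210) and the button at (268,193) on the far rail. The stopper is at (433,200), the rib at (435,243) and the cup at (148,181). So rack +x points roughly along world +y. I'll zoom in and measure.

```bash
cat > h.py <<'E'
from station import r, imaging
import cv2,numpy as np
np.set_printoptions(precision=4,suppress=True)
def ray(n,uv,z,P=None):
    P=P or imaging.camera_params(n); K=P["intrinsics"];T=P["world_from_camera"]
    d=T[:3,:3]@np.linalg.solve(K,[uv[0],uv[1],1]);o=T[:3,3]
    return o+d*(z-o[2])/d[2]
def proj(n,X):
    P=imaging.camera_params(n);T=np.linalg.inv(P["world_from_camera"]);c=T[:3,:3]@np.array(X)+T[:3,3];q=P["intrinsics"]@c;return q[:2]/q[2]
E
python3 - <<'E'
from h import *
im=cv2.imread("pics/top0.png")
cv2.imwrite("pics/top0z.png",cv2.resize(im[145:265,200:400],None,fx=4,fy=4,interpolation=cv2.INTER_CUBIC))
im=cv2.imread("pics/scene0.png")
cv2.imwrite("pics/scene0z.png",cv2.resize(im[140:285,180:360],None,fx=4,fy=4,interpolation=cv2.INTER_CUBIC))
E
```

```text
(no output)
```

View pics/top0z.png

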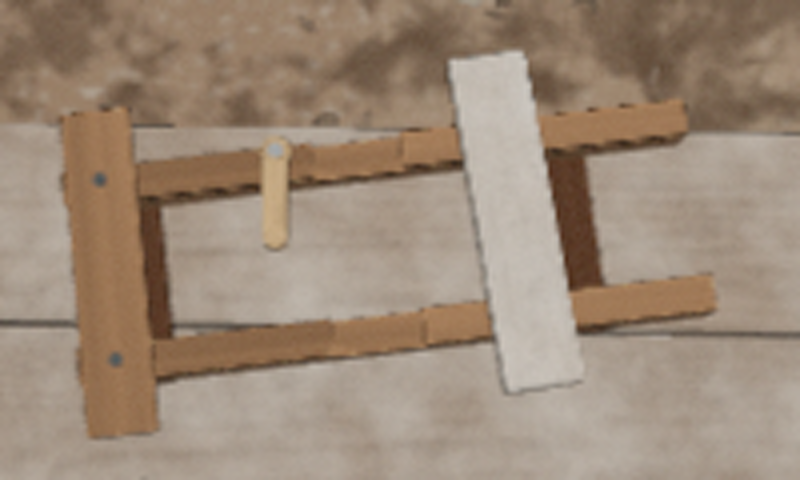

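View pics/scene0z.png

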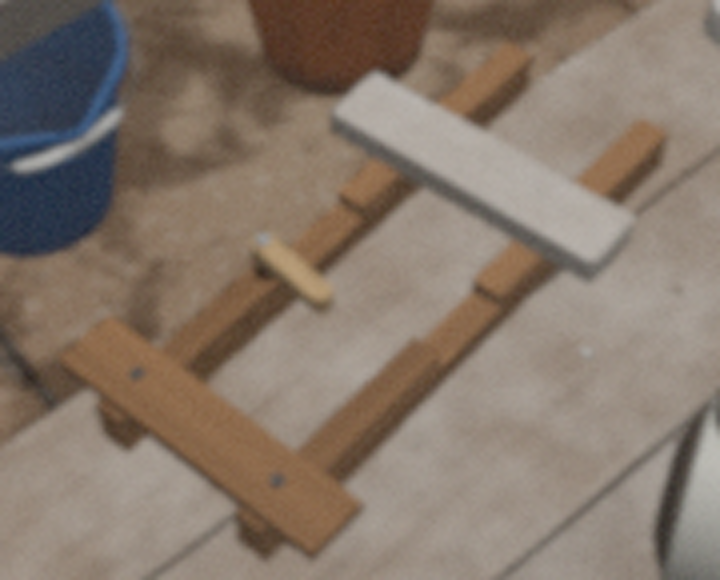

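```bash
python3 - <<'E'
from h import *
P=imaging.camera_params("top")
def f(z,h): return ray("top",((z[0]+.5)/4-.5+200,(z[1]+.5)/4-.5+145),h,P)
# rack fit: known rack coords -> world (rigid 2D)
obs=[((160,0),(143,270),.068),((210,0),(75,277),.068),  # weak: end bar edges mid
]
pts=[((-240,-78),(684,100),.056),((-240,-52),(688,135),.056),((-240,52),(712,274),.056),((-240,78),(716,309),.056),
((-32.5,-78),(403,132),.056),((-32.5,-52),(407,166),.056),((-32.5,52),(426,308),.056),((-32.5,78),(429,341),.056),
((32.5,52),(331,322),.056),((160,-65),(135,180),.068),((160,65),(151,345),.068),((57,-65),(275,150),.092)]
A=np.array([p[0] for p in pts])/1e3;B=np.array([f(p[1],p[2])[:2] for p in pts])
a,b=A.mean(0),B.mean(0);H=(A-a).T@(B-b);U,S,Vt=np.linalg.svd(H);R=Vt.T@np.diag([1,np.linalg.det(Vt.T@U.T)])@U.T;t=b-R@a
print("R",R,"yaw",np.degrees(np.arctan2(R[1,0],R[0,0])),"t",t);print((B-(A@R.T+t))*1e3)
inv=lambda X:(np.array(X)[:2]-t)@R*1e3
c=[f(q,.082) for q in [(448,60),(525,52),(583,382),(507,393)]]
print("slat corners world",np.array(c),"rack",np.array([inv(x) for x in c]),np.mean([inv(x) for x in c],0))
print("button pivot",inv(f((275,150),.092)),"tip end",inv(f((274,248),.092)))
for n,uv,h in [("stopper",(433,200),.033),("cup",(148,181),.065),("rib",(435,243),.008)]: w=ray("top",uv,h,P);print(n,w,inv(w))
np.savez("rack.npz",R=R,t=t)
E
```

```text
R [[-0.129  -0.9916]
 [ 0.9916 -0.129 ]] yaw 97.4101534417872 t [0.4427 0.0395]
[[-0.7389  0.8479]
 [-1.1187  1.9135]
 [ 0.4155  0.7128]
 [ 1.1422  1.8998]
 [-0.5332 -1.7539]
 [-0.0608 -1.5694]
 [-0.3271 -2.7294]
 [ 1.9262 -1.6918]
 [-3.0174 -0.0131]
 [-3.994   0.4143]
 [ 6.3243  0.766 ]
 [-0.018   1.2033]]
slat corners world [[ 0.5702 -0.0156  0.082 ]
 [ 0.5767 -0.0704  0.082 ]
 [ 0.3414 -0.1092  0.082 ]
 [ 0.333  -0.0573  0.082 ]] rack [[ -71.0346 -119.3112]
 [-126.2596 -118.776 ]
 [-134.4012  119.6449]
 [ -81.8183  121.2845]] [-103.3784    0.7105]
button pivot [ 58.1955 -65.1373] tip end [66.0632  4.4026]
stopper [ 0.4677 -0.3702  0.033 ] [-409.5579   28.0178]
cup [0.5055 0.4567 0.065 ] [ 405.5942 -116.1073]
rib [ 0.3454 -0.3782  0.008 ] [-401.6717  150.3358]
```

Rack fit: origin at (0.443, 0.040), yaw 97.4°, with residuals of 1–3 mm (one end-bar point is worse). The board is at rack x ≈ -103, skewed about 2.3°, and the button is at about -0.11 rad. All of this agrees with the given sizes. The plan is to push with both fingertips, reaching between the rails.

```bash
cat >> h.py <<'E'
Z=np.load("rack.npz");RR=Z["R"];tt=Z["t"]
from scipy.spatial.transform import Rotation as Ro
def goto(x,y,z,yawoff=180,s=None):
    "rack mm target -> row units; tool y = rack +y, tool x = -rack x"
    s=s or r.sense(); w=np.r_[tt+RR@np.array([x,y])/1e3,z/1e3]
    ex=-np.r_[RR[:,0],0]; ey=np.r_[RR[:,1],0]; M=np.c_[ex,ey,[0,0,-1]]
    R0=s["ee_rot"]; d=R0.T@(w-s["tcp_pos"])/.04; v=np.degrees(Ro.from_matrix(R0.T@M).as_rotvec())/5
    return np.round(np.r_[d,v],3)
def where():
    s=r.sense();p=s["tcp_pos"];print("t",s["time_s"],"rack",((p[:2]-tt)@RR)*1e3,"z",p[2]*1e3,"F",s["wrist_force"],"grip",s["gripper_width"])
E
python3 - <<'E'
from h import *
where(); print(goto(-168,0,300)); print(goto(-168,0,46))
E
```

```text
t 0.15 rack [-603.2623  379.6042] z 190.62853676625764 F [0.0373 1.2943 0.496 ] grip 1.0007117736552258
[-10.561   9.85   -2.72    0.016   0.012 -16.816]
[-10.562   9.839   3.63    0.016   0.012 -16.816]
```

Emit:
move_arm(
  motion=[0,0,-1,0,0,0,-0.3,0,0,-2,0,0,0,-0.3,0,0,-2.72,0,0,0,-0.3,-10.55,9.85,-2.72,0,0,-16.8,-0.3,-10.55,9.85,-2.72,0,0,-16.8,-0.3,-10.55,9.85,-2.72,0,0,-16.8,-0.3,-10.55,9.85,-2.72,0,0,-16.8,-0.3,-10.55,9.85,-2.72,0,0,-16.8,-0.3,-10.55,9.85,-2.72,0,0,-16.8,-0.3,-10.55,9.85,-2.72,0,0,-16.8,-0.3,-10.55,9.85,-2.72,0,0,-16.8,-0.3,-10.55,9.85,-2.72,0,0,-16.8,-0.3,-10.55,9.85,-2.72,0,0,-16.8,-0.3,-10.55,9.85,-2.72,0,0,-16.8,-0.3,-10.55,9.85,-2.72,0,0,-16.8,-0.3,-10.55,9.85,-2.72,0,0,-16.8,-0.3,-10.55,9.85,-2.72,0,0,-16.8,-0.3,-10.55,9.85,-2.72,0,0,-16.8,-0.3,-10.55,9.85,-2.72,0,0,-16.8,-0.3],
)

```text
time_s: 1.73
tcp_pos: [0.4644, -0.1255, 0.2993]
ee_rot: [[0.131, -0.991, -0.002], [-0.991, -0.131, 0.002], [-0.002, 0.002, -1.0]]
wrist_force: [0.4, -1.0, -0.1]
gripper_width: 0.653
```

```bash
python3 - <<'E'
from h import *
where(); print(goto(-168,0,150));print(goto(-168,0,46))
cv2.imwrite("pics/w1.png",imaging.capture("wrist"))
E
```

```text
t 1.7333 rack [-166.4463   -0.2656] z 299.3499405066693 F [ 0.3617 -1.0281 -0.1359] grip 0.6526086663981957
[ 0.046 -0.     3.734  0.021  0.023  0.024]
[ 0.051 -0.005  6.334  0.021  0.023  0.024]
```

View pics/w1.png

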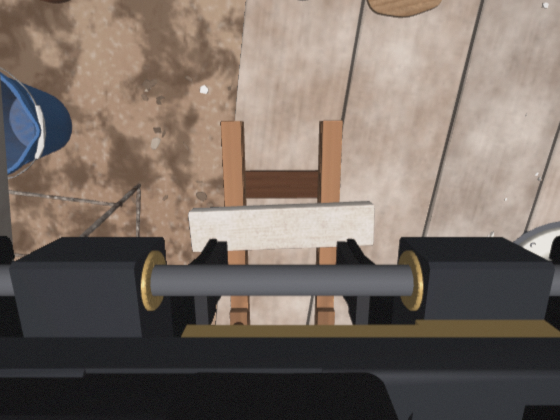

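The wrist view shows the board between corners (190,208) and (374,205), with rail ends at y≈122. I'll cross-check the geometry with these.

```bash
python3 - <<'E'
from h import *
P=imaging.camera_params("wrist")
for n,uv,h in [("railend far L",(222,122),.056),("far R",(244,122),.056),("near L",(319,122),.056),("near R",(341,122),.056),("slat UL",(190,208),.082),("slat UR",(374,204),.082),("LL",(191,250),.082),("LR",(373,246),.082)]:
    w=ray("wrist",uv,h,P); print(n,(w[:2]-tt)@RR*1e3)
T=np.linalg.inv(P["world_from_camera"]);s=r.sense()
c=T[:3,:3]@s["tcp_pos"]+T[:3,3];q=P["intrinsics"]@c;print("tcp px",q[:2]/q[2])
E
```

```text
railend far L [-237.6767  -75.1349]
far R [-237.6792  -47.2142]
near L [-237.6878   47.9916]
near R [-237.6903   75.925 ]
slat UL [-131.669  -116.1588]
slat UR [-136.8816  117.8645]
LL [ -74.6329 -118.7856]
LR [-80.1785 120.5226]
tcp px [281.8119 238.397 ]
```

The wrist view agrees with the top view to within about 3 mm: the board's rear edge is at x ≈ -131 to -137. Going down behind it, between the rails.

Emit:
move_arm(
  motion=[0.05,0,1,0,0,0,-0.3,0.05,0,2,0,0,0,-0.3,0.05,0,3,0,0,0,-0.3,0.05,0,4,0,0,0,-0.3,0.05,0,5,0,0,0,-0.3,0.05,0,5.5,0,0,0,-0.3,0.05,0,6,0,0,0,-0.3,0.05,0,6.2,0,0,0,-0.3,0.05,0,6.3,0,0,0,-0.3,0.05,0,6.3,0,0,0,-0.3,0.05,0,6.3,0,0,0,-0.3],
)

```text
time_s: 2.7
tcp_pos: [0.4645, -0.1286, 0.0487]
ee_rot: [[0.129, -0.992, 0.0], [-0.992, -0.129, 0.001], [-0.001, -0.001, -1.0]]
wrist_force: [0.5, -0.3, -0.2]
gripper_width: 0.649
```

```bash
python3 - <<'E'
from h import *
where(); print(goto(-60,0,47));
im=imaging.capture("top");cv2.imwrite("pics/t2.png",cv2.resize(im[145:265,200:400],None,fx=4,fy=4))
E
```

```text
t 2.7 rack [-169.524     0.0627] z 48.68059396187619 F [ 0.4951 -0.3331 -0.1607] grip 0.648567671602354
[-2.738 -0.001  0.046 -0.007  0.015 -0.003]
```

View pics/t2.png

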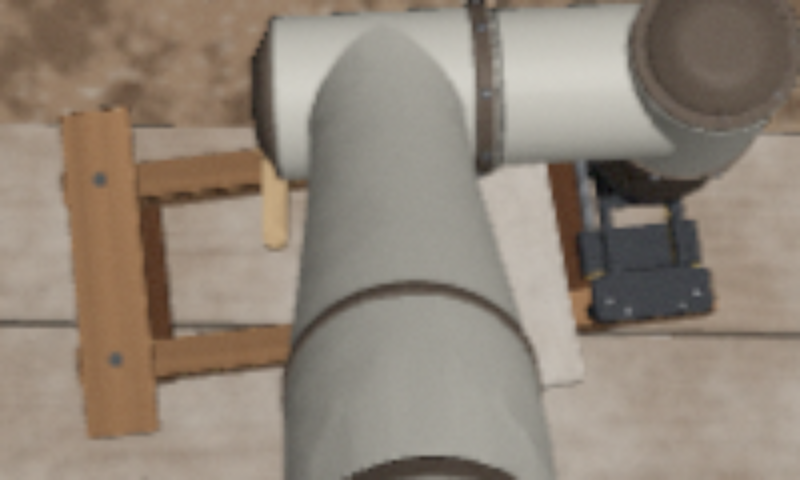

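The arm covers the middle, but the gripper clearly sits behind the board. I'll push slowly.

Emit:
move_arm(
  motion=[-0.15,0,0.03,0,0,0,-0.3,-0.3,0,0.03,0,0,0,-0.3,-0.4,0,0.03,0,0,0,-0.3,-0.5,0,0.03,0,0,0,-0.3,-0.6,0,0.03,0,0,0,-0.3,-0.7,0,0.03,0,0,0,-0.3,-0.8,0,0.03,0,0,0,-0.3,-0.9,0,0.03,0,0,0,-0.3,-1.0,0,0.03,0,0,0,-0.3,-1.1,0,0.03,0,0,0,-0.3,-1.2,0,0.03,0,0,0,-0.3,-1.3,0,0.03,0,0,0,-0.3,-1.4,0,0.03,0,0,0,-0.3,-1.5,0,0.03,0,0,0,-0.3,-1.6,0,0.03,0,0,0,-0.3,-1.7,0,0.03,0,0,0,-0.3,-1.8,0,0.03,0,0,0,-0.3],
)

```text
time_s: 4.17
tcp_pos: [0.4554, -0.0567, 0.0478]
ee_rot: [[0.129, -0.992, 0.001], [-0.992, -0.129, 0.001], [-0.001, -0.001, -1.0]]
wrist_force: [-0.6, -1.9, 1.4]
gripper_width: 0.654
```

```bash
python3 - <<'E'
from h import *
where(); print(goto(-60,0,47));
cv2.imwrite("pics/w3.png",imaging.capture("wrist"))
cv2.imwrite("pics/s3.png",cv2.resize(imaging.capture("scene")[130:290,170:370],None,fx=4,fy=3.7))
E
```

```text
t 4.1667 rack [-96.9947  -0.1787] z 47.8192525782241 F [-0.6127 -1.9324  1.4441] grip 0.653727553906932
[-0.925  0.004  0.022 -0.014  0.015  0.   ]
```

View pics/w3.png

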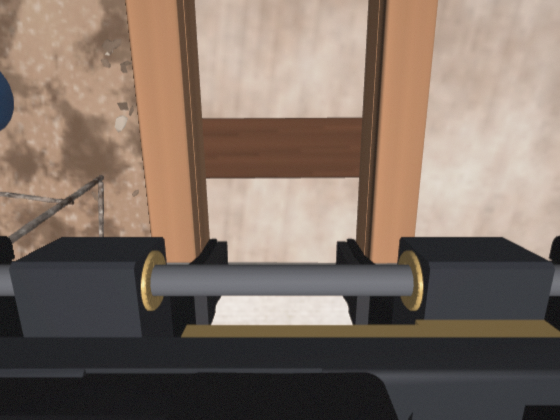

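View pics/s3.png

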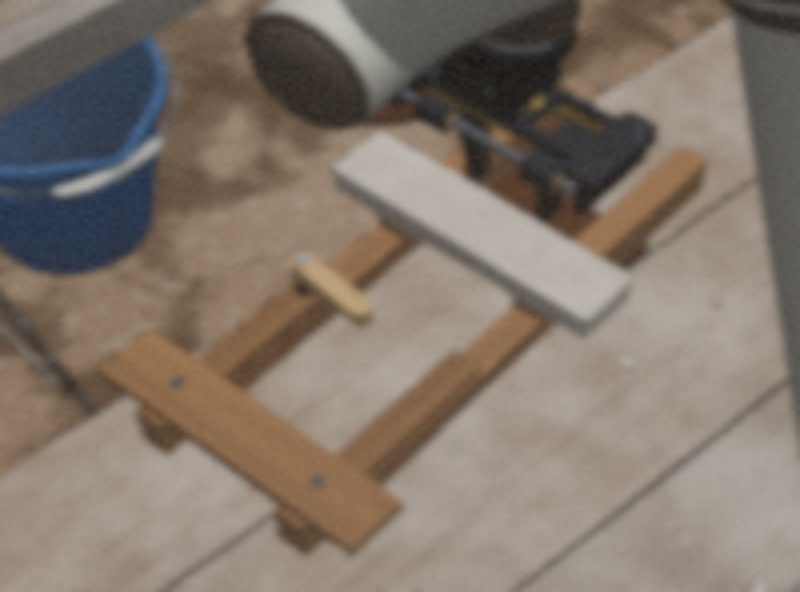

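The scene view shows both fingers on the rear face of the board, which still lies flat on the rails. I'll compute its position to fix the offset from finger to board.

```bash
python3 - <<'E'
from h import *
for z in [(335,172),(380,133),(632,272),(582,318)]:
    w=ray("scene",(170+z[0]/4,130+z[1]/3.7),.082);print((w[:2]-tt)@RR*1e3)
for q in [(-32.5,-78),(-240,78),(160,65)]:
    uv=proj("scene",np.r_[tt+RR@np.array(q)/1e3,.056]);print(q,((uv-[170,130])*[4,3.7]))
E
```

```text
[ -28.6179 -111.6238]
[ -82.2357 -114.7682]
[-88.3661 117.6068]
[-30.9675 117.4989]
(-32.5, -78) [373.4839 210.8843]
(-240, 78) [705.9148 158.0949]
(160, 65) [339.7449 465.1712]
```

Emit:
move_arm(
  motion=[-0.1,0,0.02,0,0,0,-0.3,-0.2,0,0.02,0,0,0,-0.3,-0.3,0,0.02,0,0,0,-0.3,-0.4,0,0.02,0,0,0,-0.3,-0.5,0,0.02,0,0,0,-0.3,-0.6,0,0.02,0,0,0,-0.3,-0.7,0,0.02,0,0,0,-0.3,-0.8,0,0.02,0,0,0,-0.3,-0.9,0,0.02,0,0,0,-0.3,-1.0,0,0.02,0,0,0,-0.3,-1.1,0,0.02,0,0,0,-0.3,-1.15,0,0.02,0,0,0,-0.3,-1.2,0,0.02,0,0,0,-0.3,-1.25,0,0.02,0,0,0,-0.3,-1.3,0,0.02,0,0,0,-0.3,-1.3,0,0.02,0,0,0,-0.3],
)

```text
time_s: 5.6
tcp_pos: [0.4484, -0.0045, 0.0469]
ee_rot: [[0.129, -0.992, 0.001], [-0.992, -0.129, 0.002], [-0.002, -0.001, -1.0]]
wrist_force: [0.4, -1.6, 0.0]
gripper_width: 0.652
```

```bash
python3 - <<'E'
from h import *
where(); 
cv2.imwrite("pics/s4.png",cv2.resize(imaging.capture("scene")[130:290,170:370],None,fx=4,fy=3.7))
E
```

```text
t 5.6 rack [-44.3739  -0.0279] z 46.915774912641815 F [ 0.4083 -1.5858  0.0047] grip 0.6524399169759848
```

View pics/s4.png

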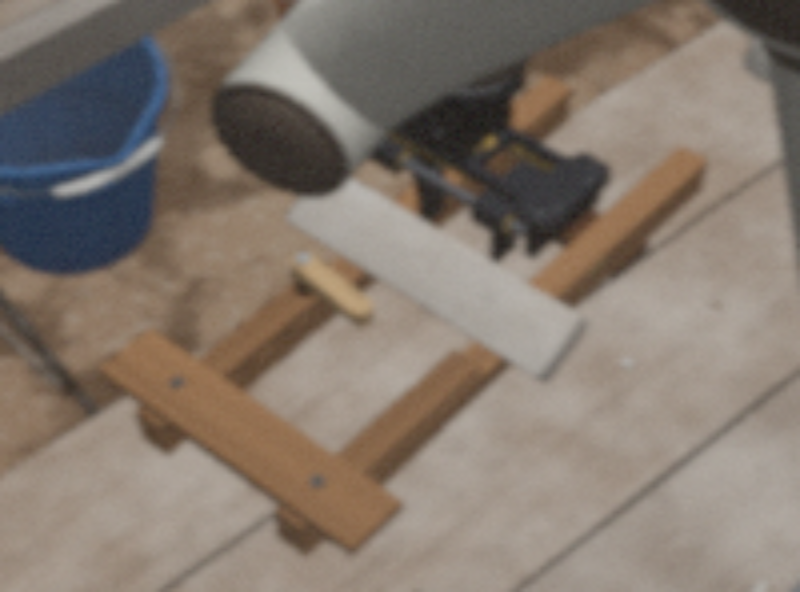

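The board's front face has almost vanished, so it has tipped forward into the notches with its rear edge still on the lip. A few more millimetres, in small steps.

Emit:
move_arm(
  motion=[-0.04,0,0,0,0,0,-0.3,-0.08,0,0,0,0,0,-0.3,-0.1,0,0,0,0,0,-0.3,-0.1,0,0,0,0,0,-0.3],
)

```text
time_s: 5.98
tcp_pos: [0.4479, -0.0005, 0.0469]
ee_rot: [[0.13, -0.992, 0.001], [-0.992, -0.13, 0.002], [-0.002, -0.001, -1.0]]
wrist_force: [-0.2, -1.0, -0.2]
gripper_width: 0.652
```

```bash
python3 - <<'E'
from h import *
where(); 
cv2.imwrite("pics/s5.png",cv2.resize(imaging.capture("scene")[130:290,170:370],None,fx=4,fy=3.7))
E
```

```text
t 5.9833 rack [-40.3259  -0.0053] z 46.92249728126811 F [-0.1568 -1.0373 -0.1935] grip 0.6524723877956816
```

View pics/s5.png

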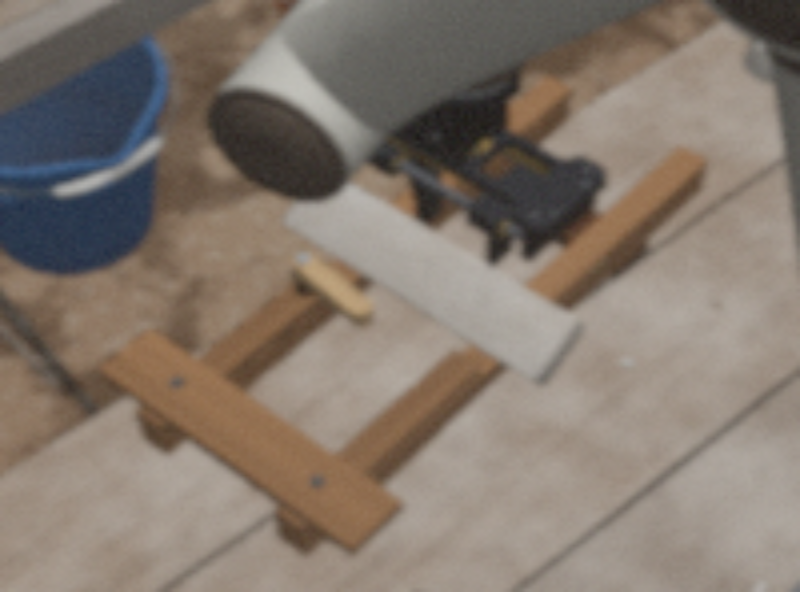

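Emit:
move_arm(
  motion=[-0.03,0,0,0,0,0,-0.3,-0.06,0,0,0,0,0,-0.3,-0.06,0,0,0,0,0,-0.3],
)

```text
time_s: 6.28
tcp_pos: [0.4476, 0.002, 0.0469]
ee_rot: [[0.13, -0.992, 0.001], [-0.992, -0.13, 0.002], [-0.002, -0.001, -1.0]]
wrist_force: [0.4, -1.6, -0.5]
gripper_width: 0.652
```

```bash
python3 - <<'E'
from h import *
where(); 
cv2.imwrite("pics/s6.png",cv2.resize(imaging.capture("scene")[130:290,170:370],None,fx=4,fy=3.7))
E
```

```text
t 6.2833 rack [-37.8371   0.0043] z 46.91402996286596 F [ 0.4292 -1.6083 -0.4747] grip 0.6516214335654295
```

View pics/s6.png

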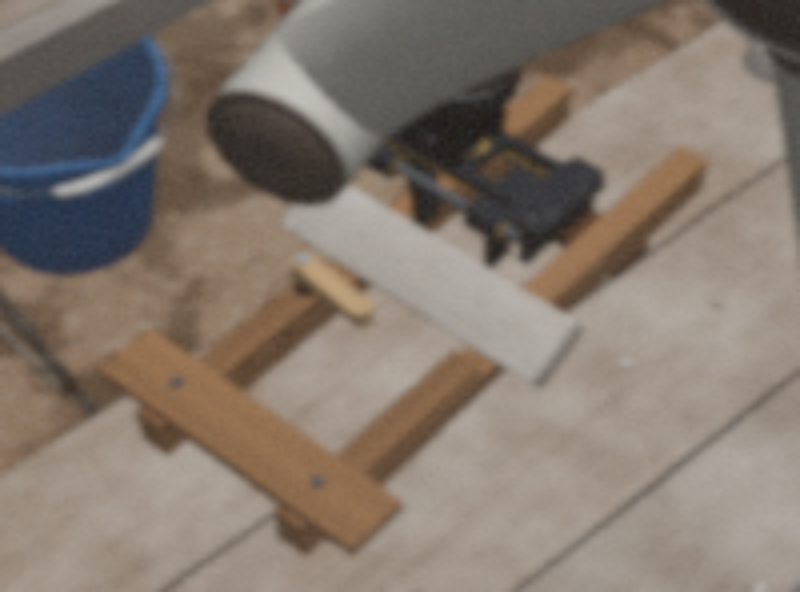

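```bash
python3 - <<'E'
from h import *
for q in [(27.5,120,68),(-27.5,120,68),(27.5,120,42),(-27.5,120,42),(27.5,-120,68),(-27.5,120,82),(20,-52,56),(-32.5,78,56),(32.5,78,56)]:
    uv=proj("scene",np.r_[tt+RR@np.array(q[:2])/1e3,q[2]/1e3]);print(q,((uv-[170,130])*[4,3.7]))
E
```

```text
(27.5, 120, 68) [530.988  379.9573]
(-27.5, 120, 68) [580.6341 333.7771]
(27.5, 120, 42) [529.6751 399.8361]
(-27.5, 120, 42) [578.5182 354.0053]
(27.5, -120, 68) [275.84   218.8526]
(-27.5, 120, 82) [581.8035 322.5971]
(20, -52, 56) [351.8071 265.8095]
(-32.5, 78, 56) [537.0166 310.4832]
(32.5, 78, 56) [478.423  363.3492]
```

```bash
python3 - <<'E'
from h import *
im=imaging.capture("scene")[170:245,235:325]
cv2.imwrite("pics/s7.png",cv2.convertScaleAbs(cv2.resize(im,None,fx=8,fy=8,interpolation=cv2.INTER_CUBIC),alpha=1.3))
for q in [(27.5,120,68),(-27.5,120,68),(27.5,120,42),(-27.5,120,42),(27.5,0,68),(27.5,0,42),(-27.5,120,82)]:
    uv=proj("scene",np.r_[tt+RR@np.array(q[:2])/1e3,q[2]/1e3]);print(q,((uv-[235,170])*8))
E
```

```text
(27.5, 120, 68) [541.976  501.5294]
(-27.5, 120, 68) [641.2682 401.6801]
(27.5, 120, 42) [539.3502 544.5104]
(-27.5, 120, 42) [637.0365 445.4168]
(27.5, 0, 68) [276.4686 320.2906]
(27.5, 0, 42) [278.3067 364.5307]
(-27.5, 120, 82) [643.607  377.5072]
```

View pics/s7.png

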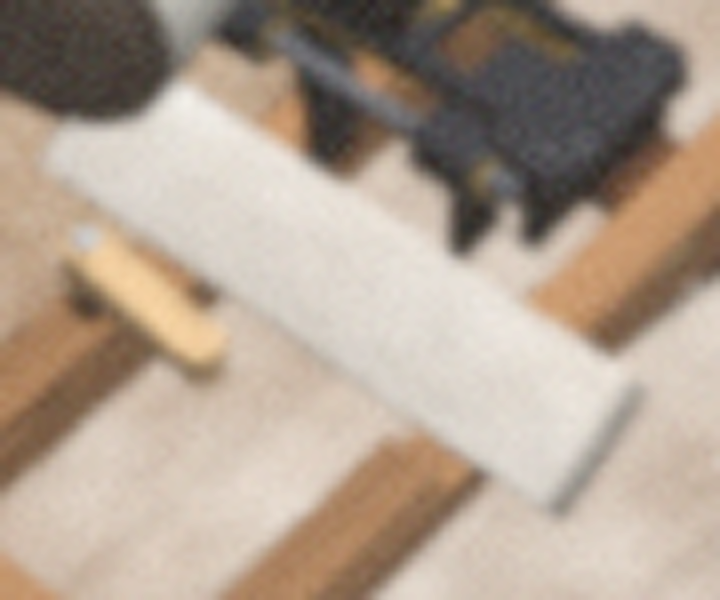

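The board is tipped forward: its rear top corner at (642,380) still matches a height of 82 mm. The lower rear edge seems to be about 2 mm short of clearing the lip, and forces are only 1–2 N. Continuing in 2 mm steps.

Emit:
move_arm(
  motion=[-0.03,0,0,0,0,0,-0.3,-0.06,0,0,0,0,0,-0.3,-0.06,0,0,0,0,0,-0.3],
)

```text
time_s: 6.63
tcp_pos: [0.4472, 0.0045, 0.0469]
ee_rot: [[0.13, -0.992, 0.001], [-0.992, -0.13, 0.002], [-0.002, -0.001, -1.0]]
wrist_force: [0.9, -1.5, -0.3]
gripper_width: 0.649
```

```bash
cat > look.py <<'E'
from h import *
import sys
where()
im=imaging.capture("scene")[170:245,235:325]
cv2.imwrite(sys.argv[1],cv2.convertScaleAbs(cv2.resize(im,None,fx=8,fy=8,interpolation=cv2.INTER_CUBIC),alpha=1.3))
E
python3 look.py pics/s8.png
```

```text
t 6.6333 rack [-35.329    0.0156] z 46.87715707583542 F [ 0.8524 -1.5187 -0.2824] grip 0.6488743813679249
```

View pics/s8.png

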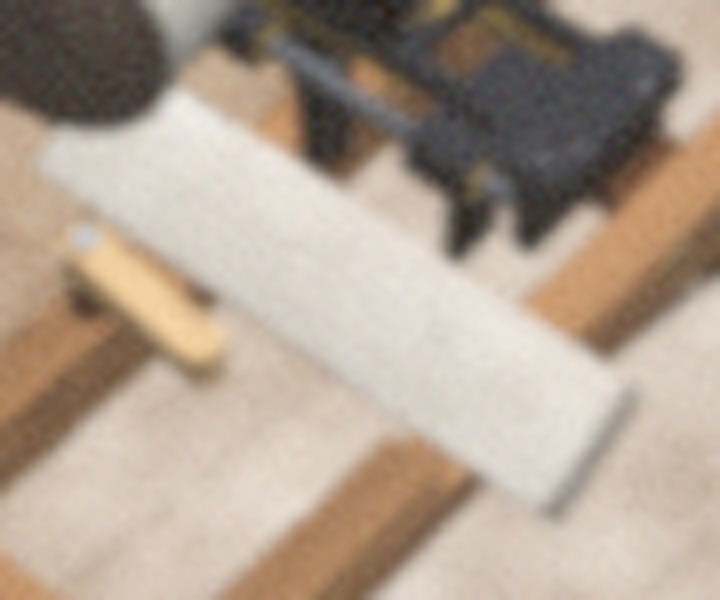

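Emit:
move_arm(
  motion=[-0.03,0,0,0,0,0,-0.3,-0.06,0,0,0,0,0,-0.3,-0.06,0,0,0,0,0,-0.3],
)

```text
time_s: 6.93
tcp_pos: [0.4469, 0.007, 0.0469]
ee_rot: [[0.13, -0.992, 0.001], [-0.992, -0.13, 0.002], [-0.002, -0.001, -1.0]]
wrist_force: [-0.2, -0.6, -0.6]
gripper_width: 0.648
```

```bash
python3 look.py pics/s9.png
```

```text
t 6.9333 rack [-32.7822  -0.003 ] z 46.89535850005667 F [-0.1936 -0.6168 -0.5847] grip 0.6480857601960713
```

View pics/s9.png

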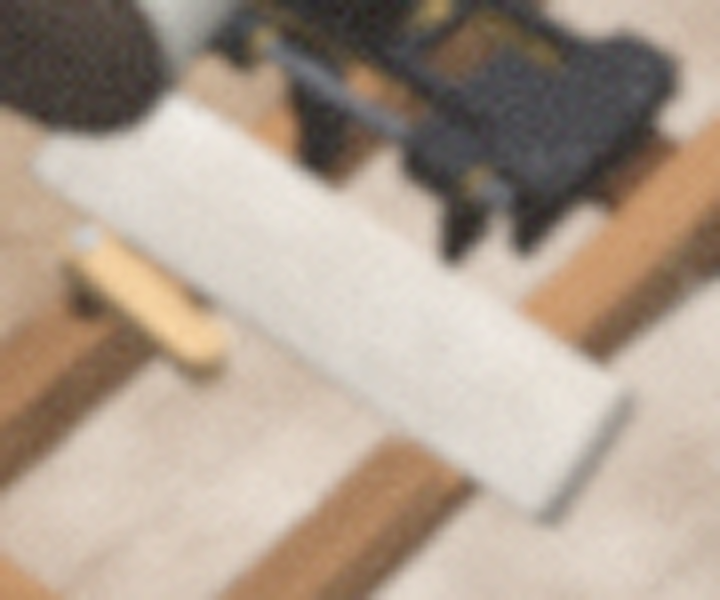

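```bash
python3 - <<'E'
from h import *
P=imaging.camera_params("scene");K=P["intrinsics"];T=P["world_from_camera"]
def hit(z,y):
    d=T[:3,:3]@np.linalg.solve(K,[235+z[0]/8,170+z[1]/8,1]);o=T[:3,3]
    d2=RR.T@d[:2];o2=RR.T@(o[:2]-tt);s=(y-o2[1])/d2[1]
    return np.r_[o2[0]+s*d2[0],o[2]+s*d[2]]*1e3
for y in (.118,.121):
  print([hit(z,y) for z in [(628,391),(540,516),(630,405),(550,522)]])
  print([hit(z,y) for z in [(642,380),(555,507)]],"earlier")
E
```

```text
[array([-21.6619,  78.4905]), array([25.3627, 55.0782]), array([-23.6966,  68.2497]), array([19.2654, 44.6321])]
[array([-29.7028,  76.5739]), array([16.8873, 51.1132])] earlier
[array([-17.1459,  85.7718]), array([29.5192, 62.5385]), array([-19.165 ,  75.6094]), array([23.4685, 52.1723])]
[array([-25.1253,  83.8699]), array([21.1085, 58.6039])] earlier
```

The picture still shows a tilt, but the numbers are too loose to tell why. I'll back off 20 mm so the fingers can't be holding the board, then look.

Emit:
move_arm(
  motion=[0.15,0,0,0,0,0,-0.3,0.4,0,0,0,0,0,-0.3,0.6,0,0,0,0,0,-0.3,0.6,0,0,0,0,0,-0.3],
)

```text
time_s: 7.32
tcp_pos: [0.45, -0.0182, 0.0467]
ee_rot: [[0.128, -0.992, 0.001], [-0.992, -0.128, 0.002], [-0.002, -0.001, -1.0]]
wrist_force: [-0.7, -0.1, 0.8]
gripper_width: 0.654
```

```bash
python3 look.py pics/s10.png; python3 - <<'E'
from h import *
cv2.imwrite("pics/w10.png",imaging.capture("wrist"))
E
```

```text
t 7.3167 rack [-58.1305   0.1452] z 46.707954388513066 F [-0.679  -0.1499  0.7549] grip 0.6538907747489681
```

View pics/s10.png

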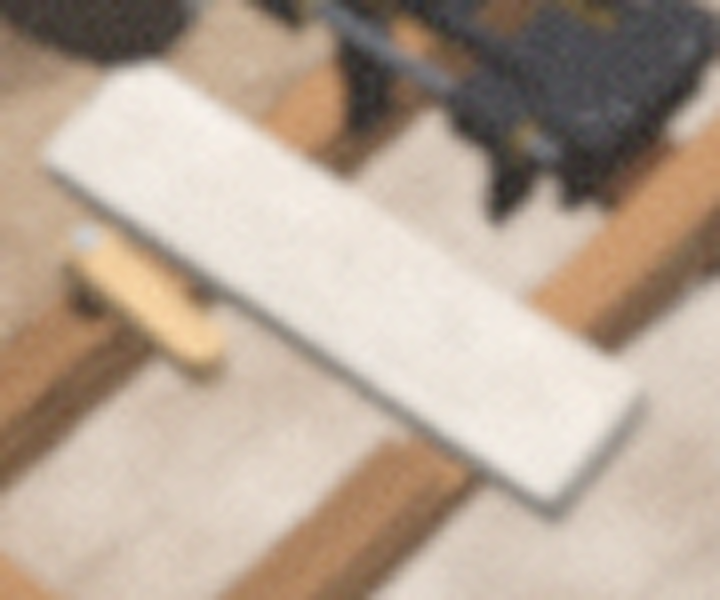

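View pics/w10.png

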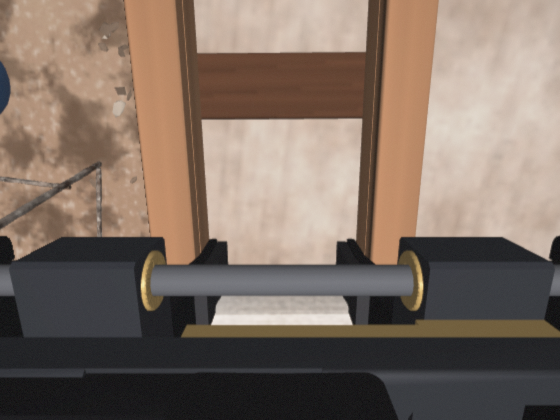

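When I backed off, the rear edge fell back onto the lip. So finger friction had been carrying the rear edge while the front edge rested on the notch floor. I'll go in again moving forward and down together, so that friction drags the rear edge down.

Emit:
move_arm(
  motion=[-0.15,0,-0.08,0,0,0,-0.3,-0.3,0,-0.08,0,0,0,-0.3,-0.35,0,0,0,0,0,-0.3,-0.4,0,0.08,0,0,0,-0.3,-0.44,0,0.16,0,0,0,-0.3,-0.48,0,0.24,0,0,0,-0.3,-0.52,0,0.32,0,0,0,-0.3,-0.56,0,0.4,0,0,0,-0.3,-0.58,0,0.45,0,0,0,-0.3,-0.58,0,0.45,0,0,0,-0.3],
)

```text
time_s: 8.25
tcp_pos: [0.4468, 0.0056, 0.0282]
ee_rot: [[0.128, -0.992, 0.0], [-0.992, -0.128, 0.002], [-0.002, -0.0, -1.0]]
wrist_force: [0.4, -0.6, -0.7]
gripper_width: 0.647
```

```bash
python3 look.py pics/s11.png
```

```text
t 8.25 rack [-34.1256   0.3068] z 28.241360338290903 F [ 0.3614 -0.6246 -0.7408] grip 0.6469422596424863
```

View pics/s11.png

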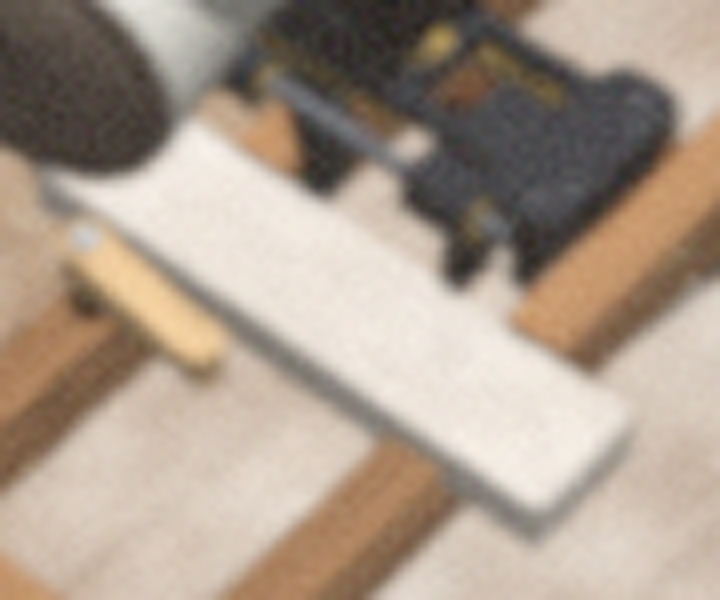

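The front face is now visible, so the board has dropped. Backing off and lifting clear to check.

Emit:
move_arm(
  motion=[0.2,0,0,0,0,0,-0.3,0.6,0,0,0,0,0,-0.3,1.0,0,-0.3,0,0,0,-0.3,1.0,0,-1.2,0,0,0,-0.3,1.0,0,-2.2,0,0,0,0,1.0,0,-3.2,0,0,0,0.3,1.5,0,-4.2,0,0,0,0.6,2,0,-4.5,0,0,0,1,2,0,-4.5,0,0,0,1],
)

```text
time_s: 9.05
tcp_pos: [0.46, -0.0762, 0.2131]
ee_rot: [[0.126, -0.992, 0.011], [-0.992, -0.126, 0.003], [-0.002, -0.011, -1.0]]
wrist_force: [-0.0, -0.3, -0.4]
gripper_width: 0.359
```

```bash
python3 look.py pics/s12.png; python3 - <<'E'
from h import *
cv2.imwrite("pics/w12.png",imaging.capture("wrist"))
im=imaging.capture("top");cv2.imwrite("pics/t12.png",cv2.resize(im[145:265,200:400],None,fx=4,fy=4,interpolation=cv2.INTER_CUBIC))
E
```

```text
t 9.05 rack [-116.9334   -2.297 ] z 213.0731943309629 F [-0.0264 -0.2894 -0.4157] grip 0.35936743071972466
```

View pics/s12.png

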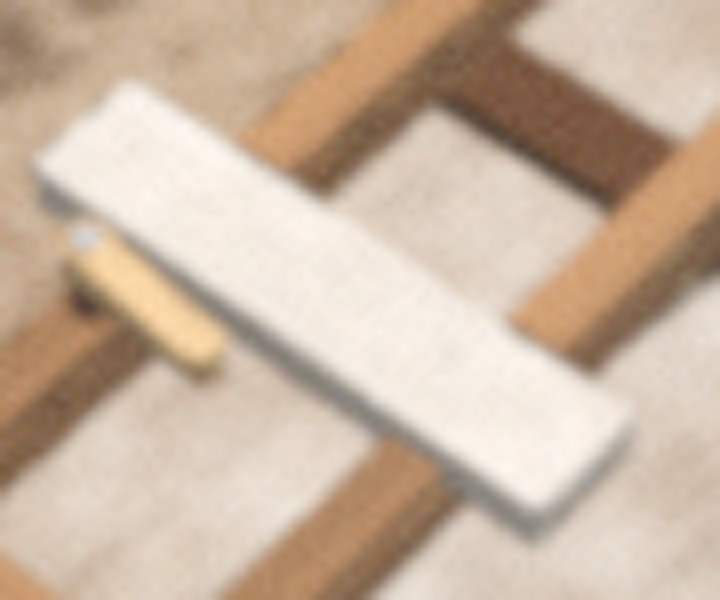

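View pics/w12.png

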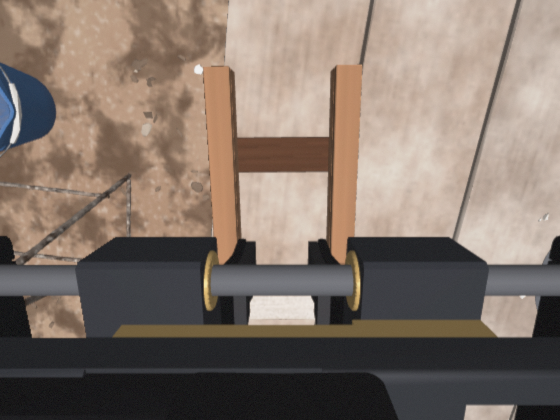

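View pics/t12.png

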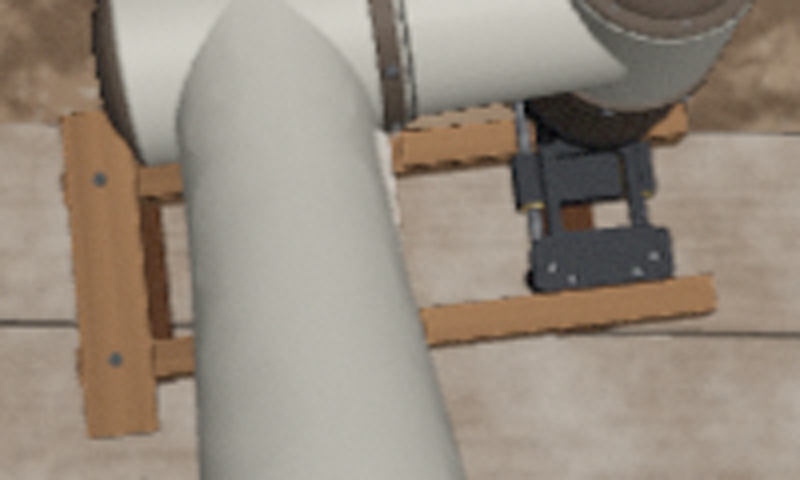

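```bash
python3 - <<'E'
from h import *
for h in (.068,.082):
  c=np.array([(ray("scene",(235+z[0]/8,170+z[1]/8),h)[:2]-tt)@RR*1e3 for z in [(125,82),(37,163),(535,510),(632,408)]])
  print(h,c,c.mean(0),"w",np.linalg.norm(c[1]-c[0]),np.linalg.norm(c[3]-c[2]),"L",np.linalg.norm(c[2]-c[1]),np.linalg.norm(c[3]-c[0]))
c=np.array([(ray("scene",(235+z[0]/8,170+z[1]/8),.068)[:2]-tt)@RR*1e3 for z in [(265,330),(265,358)]]);print(c)
# button check z .092
print([(ray("scene",(235+z[0]/8,170+z[1]/8),.092)[:2]-tt)@RR*1e3 for z in [(85,237),(210,358)]])
E
```

```text
0.068 [[ -20.2637 -117.6551]
 [  29.6445 -115.2242]
 [  31.7398  120.3731]
 [ -23.2799  119.2134]] [4.4602 1.6768] w 49.967346840603774 55.03192838670195 L 235.60669299096426 236.8876989542002
0.082 [[ -11.6956 -108.5234]
 [  37.4869 -106.1279]
 [  39.5518  126.0439]
 [ -14.6679  124.9011]] [12.6688  9.0735] w 49.240824849111725 54.23176770707463 L 232.18098691241912 233.4433671317967
[[33.3552 -0.2249]
 [42.6064  7.9719]]
[array([ 56.7745, -63.0726]), array([67.8758,  6.16  ])]
```

```bash
python3 - <<'E'
from h import *
im=imaging.capture("scene"); g=cv2.cvtColor(im,cv2.COLOR_BGR2GRAY); g0=cv2.cvtColor(cv2.imread("pics/scene0.png"),cv2.COLOR_BGR2GRAY)
a=im[215:245,280:320];b=cv2.imread("pics/scene0.png")[180:215,300:340]
cv2.imwrite("pics/cmp.png",np.hstack([cv2.resize(a,(400,300),interpolation=cv2.INTER_NEAREST),cv2.resize(b,(400,350),interpolation=cv2.INTER_NEAREST)[:300]]))
for u in (262,268,274,280,296,300): print(u,g[195:240,u])
print(g0[195:215,322],g0[195:215,318])
E
```

```text
262 [182 183 184 185 184 184 184 185 184 183 178 157 129 104 110 126 148 154
 152 137 127 122 130 145 152 155 157 155 159 160 161 162 162 161 165 165
 168 168 171 165 167 167 163 164 162]
268 [185 186 185 184 183 183 179 183 182 184 183 180 181 182 174 157 128 107
 100 106 128 146 152 155 152 156 156 157 158 161 165 167 169 171 174 173
 171 172 172 171 171 169 157 140 126]
274 [160 179 186 186 186 186 182 183 183 184 184 183 184 185 182 181 180 181
 177 162 136 110 103 108 123 143 159 160 163 165 168 169 168 167 169 166
 167 153 137 122 113 109 108 112 112]
280 [159 161 164 171 177 181 180 180 184 182 183 184 183 182 183 185 186 186
 185 184 184 184 181 166 144 116 103 111 125 145 155 149 135 121 108 111
 107 110 112 113 118 115 113 104  94]
296 [167 165 164 168 168 166 166 164 166 167 166 167 168 170 173 179 186 187
 185 188 187 186 184 183 182 182 185 184 185 185 186 187 189 183 168 140
 115 106 108 125 142 156 161 162 158]
300 [168 167 164 164 163 167 166 169 169 165 162 152 143 137 131 123 124 147
 172 182 186 187 185 184 183 181 181 183 183 187 187 186 186 187 188 190
 184 165 133 111 106 112 128 149 158]
[174 172 174 173 176 174 167 153 119 102  96  96 109 135 149 156 158 156
 155 153] [171 175 175 173 164 139 108  93  92  90  87  78  84  95 115 134 148 154
 152 153]
```

View pics/cmp.png

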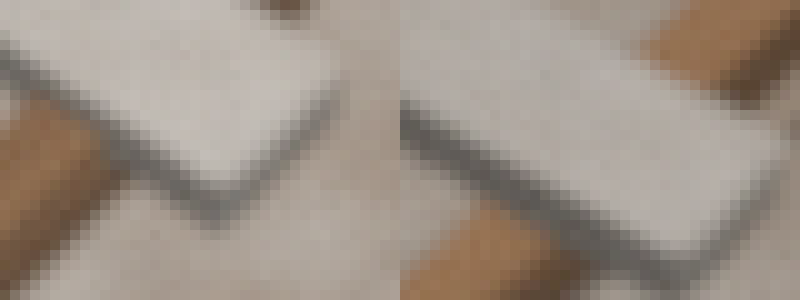

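At z=68 mm the board measures 55 × 236 mm, with its centre at x ≈ +4.5 and y ≈ +1.7. The front-face band is about 5.3 px against 5.4 px expected when flat. It is seated, so I'll move on to the button.

```bash
python3 - <<'E'
from h import *
where(); print(goto(98,-15,160)); print(goto(98,-15,77))
E
```

```text
t 9.25 rack [-114.3315    1.6613] z 206.6788779856813 F [-0.4461  0.5226 -1.1383] grip 0.17147135529929905
[-5.305 -0.412  1.182  0.03   0.035 -0.016]
[-5.299 -0.418  3.257  0.03   0.035 -0.016]
```

Emit:
move_arm(
  motion=[-0.9,-0.1,0,0,0,0,1,-1.8,-0.2,0,0,0,0,1,-2.7,-0.3,0,0,0,0,1,-3.6,-0.4,0,0,0,0,1,-4.5,-0.41,0,0,0,0,1,-5.2,-0.41,0.4,0,0,0,1,-5.3,-0.41,1.1,0,0,0,1,-5.3,-0.41,1.18,0,0,0,1,-5.3,-0.41,1.18,0,0,0,1,-5.3,-0.41,1.18,0,0,0,1],
)

```text
time_s: 10.08
tcp_pos: [0.4448, 0.138, 0.16]
ee_rot: [[0.128, -0.992, -0.004], [-0.992, -0.128, 0.001], [-0.002, 0.004, -1.0]]
wrist_force: [1.3, 0.4, 1.2]
gripper_width: 0.004
```

```bash
python3 look.py pics/s13.png; python3 - <<'E'
from h import *
print(goto(98,-15,77))
cv2.imwrite("pics/w13.png",imaging.capture("wrist"))
cv2.imwrite("pics/s13b.png",cv2.resize(imaging.capture("scene")[130:290,170:370],None,fx=4,fy=3.7))
E
```

```text
t 10.0833 rack [ 97.3622 -14.7979] z 159.9794090330138 F [1.3146 0.4072 1.154 ] grip 0.00443536562469519
[-0.009  0.005  2.093  0.023  0.032 -0.019]
```

View pics/w13.png

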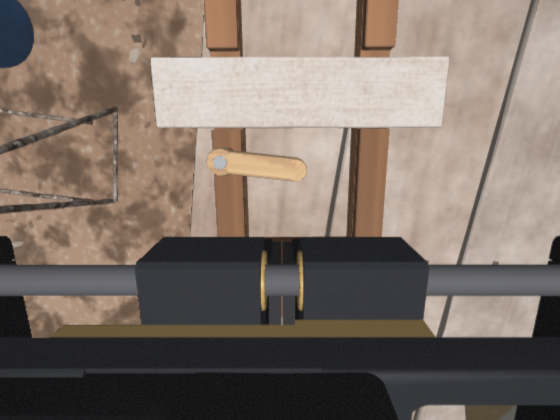

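View pics/s13b.png

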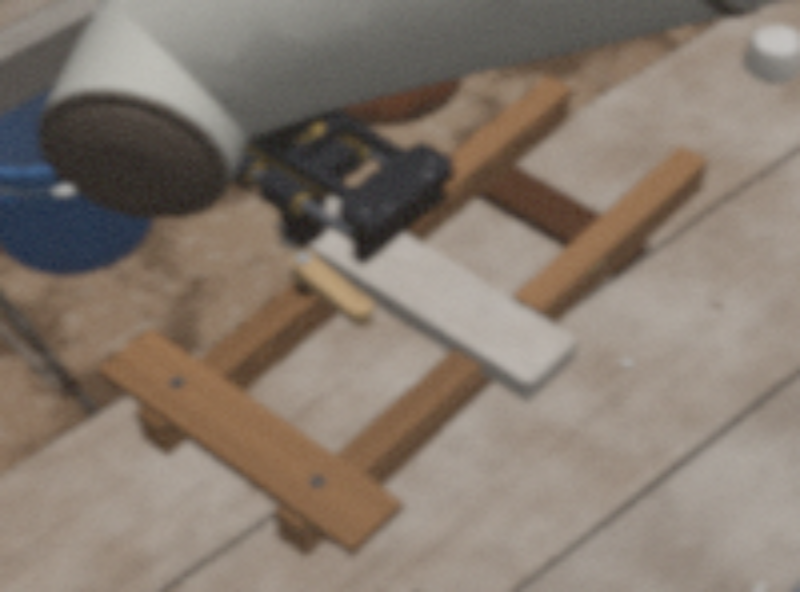

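The wrist view shows the seated board, corners (153,59) to (443,126), and the button from its screw at (219,161) to its end at (306,171). Checking these against the expected geometry.

```bash
python3 - <<'E'
from h import *
P=imaging.camera_params("wrist")
f=lambda uv,h:(ray("wrist",uv,h,P)[:2]-tt)@RR*1e3
c=np.array([f(u,.068) for u in [(153,59),(446,57),(443,126),(157,126)]]);print(c,c.mean(0))
pv=f((219,161),.092);e=f((307,171),.092);print(pv,e,e-pv,"theta",np.arctan2(-(e-pv)[0],(e-pv)[1]))
print([f(u,.056) for u in [(208,46),(238,46),(366,46),(396,46)]])
pv=np.array([57,-65.])
for th in np.linspace(-.1,1.52,13):
    c_,s_=np.cos(th),np.sin(th);r_=50-6*max(0,th)/1.5
    d=9.5*c_+15*abs(s_);p=pv+r_*np.array([-s_,c_])+(9+d)*np.array([c_,s_])
    print(round(th,2),p,"rel units from (98,-15): dx,dy",np.round(np.array([-(p[0]-97.5),p[1]+15])/40,2))
E
```

```text
[[ -20.5443 -117.6705]
 [ -21.3953  114.9673]
 [  31.6891  118.979 ]
 [  31.0595 -119.5276]] [ 5.2023 -0.8129]
[ 57.6234 -64.7809] [65.6691  4.3599] [ 8.0457 69.1409] theta -0.11584539419642692
[array([-32.3587, -75.8369]), array([-32.2937, -51.2232]), array([-32.0161,  53.7948]), array([-31.951 ,  78.4082])]
-0.1 [ 81.842  -17.2415] rel units from (98,-15): dx,dy [ 0.39 -0.06]
0.04 [ 74.2627 -14.505 ] rel units from (98,-15): dx,dy [0.58 0.01]
0.17 [ 69.2554 -12.8549] rel units from (98,-15): dx,dy [0.71 0.05]
0.31 [ 63.8762 -11.6949] rel units from (98,-15): dx,dy [0.84 0.08]
0.44 [ 58.1525 -11.1389] rel units from (98,-15): dx,dy [0.98 0.1 ]
0.58 [ 52.1479 -11.304 ] rel units from (98,-15): dx,dy [1.13 0.09]
0.71 [ 45.9632 -12.2997] rel units from (98,-15): dx,dy [1.29 0.07]
0.85 [ 39.7351 -14.2169] rel units from (98,-15): dx,dy [1.44 0.02]
0.98 [ 33.6306 -17.1173] rel units from (98,-15): dx,dy [ 1.6  -0.05]
1.12 [ 27.84   -21.0247] rel units from (98,-15): dx,dy [ 1.74 -0.15]
1.25 [ 22.5667 -25.9183] rel units from (98,-15): dx,dy [ 1.87 -0.27]
1.38 [ 18.0152 -31.729 ] rel units from (98,-15): dx,dy [ 1.99 -0.42]
1.52 [ 14.3787 -38.3385] rel units from (98,-15): dx,dy [ 2.08 -0.58]
```

Everything matches: board centre x ≈ +5 (against the far wall), button at -0.116 rad. Lowering beside the arm, then sweeping round the arc.

Emit:
move_arm(
  motion=[0,0,0.8,0,0,0,1,0,0,1.6,0,0,0,1,0,0,2.0,0,0,0,1,0,0,2.08,0,0,0,1,0.2,-0.03,2.08,0,0,0,1,0.39,-0.06,2.08,0,0,0,1,0.58,0,2.08,0,0,0,1,0.71,0.05,2.08,0,0,0,1,0.84,0.08,2.08,0,0,0,1,0.98,0.1,2.08,0,0,0,1,1.13,0.09,2.08,0,0,0,1,1.29,0.07,2.08,0,0,0,1,1.44,0.02,2.08,0,0,0,1,1.6,-0.05,2.08,0,0,0,1,1.74,-0.15,2.08,0,0,0,1,1.87,-0.27,2.08,0,0,0,1,1.99,-0.42,2.08,0,0,0,1,2.08,-0.58,2.08,0,0,0,1,2.08,-0.58,2.08,0,0,0,1],
)

```text
time_s: 11.82
tcp_pos: [0.4808, 0.0585, 0.0776]
ee_rot: [[0.126, -0.992, -0.0], [-0.992, -0.126, 0.004], [-0.004, -0.0, -1.0]]
wrist_force: [0.5, -0.0, 0.5]
gripper_width: 0.004
```

```bash
python3 look.py pics/s14.png
```

```text
t 11.8167 rack [ 13.9574 -40.2348] z 77.60744098848969 F [ 0.4959 -0.0499  0.4569] grip 0.004446797282439611
```

View pics/s14.png

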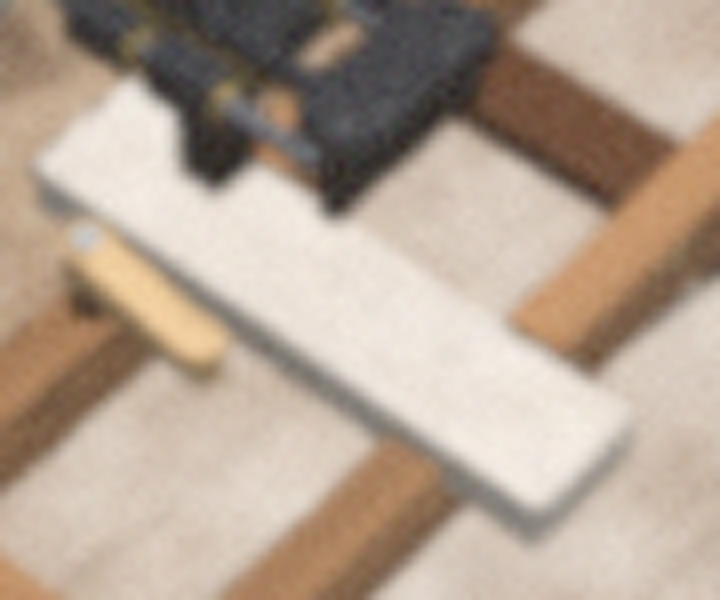

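The button hasn't moved. I'll check where the fingertip really is in the picture.

```bash
python3 - <<'E'
from h import *
s=r.sense();print((proj("scene",s["tcp_pos"])-[235,170])*8, (proj("top",s["tcp_pos"])))
print(s["time_s"])
cv2.imwrite("pics/s15.png",cv2.resize(imaging.capture("scene")[130:290,170:370],None,fx=4,fy=3.7))
cv2.imwrite("pics/w15.png",imaging.capture("wrist"))
E
```

```text
[217.8894 225.1784] [285.0986 190.4326]
11.8667
```

View pics/s15.png

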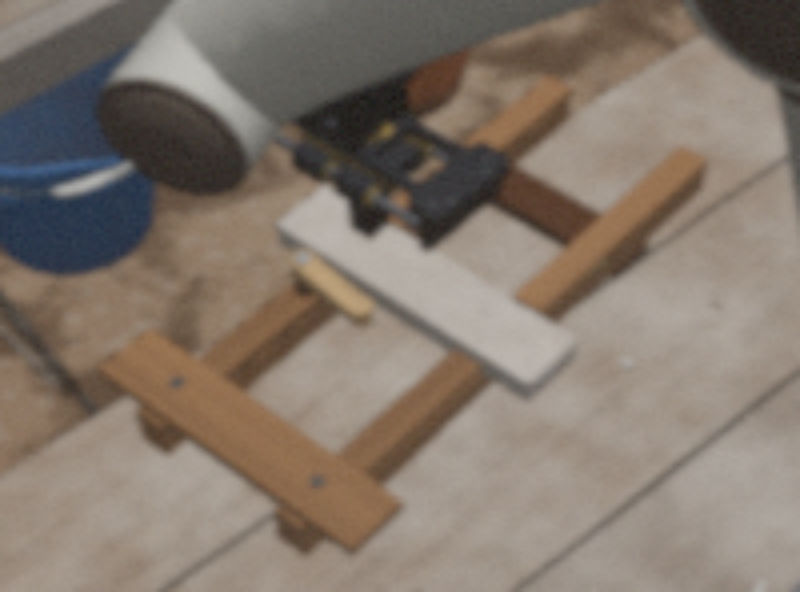

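View pics/w15.png

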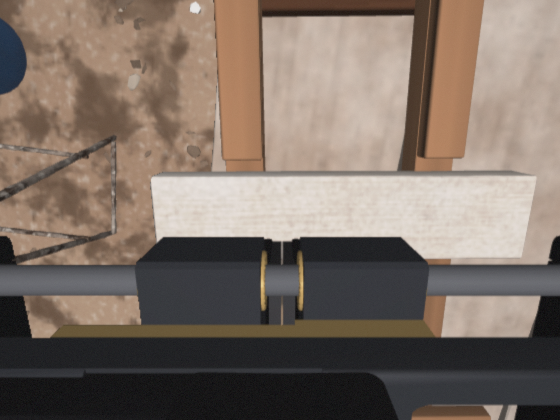

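```bash
python3 - <<'E'
from h import *
for z in (47,57,67,77):
    print(z,[(proj("scene",np.r_[tt+RR@np.array([-37.8,y])/1e3,z/1e3])-[235,170])*8 for y in (-36,36)])
for z in (77,87,97,107):
    print(z,(proj("scene",np.r_[tt+RR@np.array([14,-40])/1e3,z/1e3])-[235,170])*8)
# s10: fingers unobstructed
for z in (47,57,67,77):
    print(z,[(proj("scene",np.r_[tt+RR@np.array([-58.1,y])/1e3,z/1e3])-[235,170])*8 for y in (-36,36)])
E
```

```text
47 [array([321.5662, 198.9474]), array([471.524 , 297.7003])]
57 [array([321.1552, 181.6385]), array([472.0469, 280.5996])]
67 [array([320.7392, 164.1156]), array([472.5765, 263.2823])]
77 [array([320.3179, 146.3745]), array([473.1129, 245.7442])]
77 [216.9686 224.9091]
87 [215.875  207.1138]
97 [214.7674 189.0901]
107 [213.6454 170.8335]
47 [array([357.1434, 167.0528]), array([506.8025, 264.306 ])]
57 [array([356.9526, 149.6783]), array([507.5418, 247.1271])]
67 [array([356.7594, 132.0905]), array([508.2904, 229.7323])]
77 [array([356.5638, 114.2854]), array([509.0485, 212.1175])]
```

The visible fingertip is about 21 mm higher than the reported TCP. The pictures from the board push show the same offset, which explains why the board tipped. So the fingers passed over the button. I'll go back to its +x side, descend to TCP z ≈ 56 there in open space, and check the tip visually before sweeping.

Emit:
move_arm(
  motion=[0,0,-0.5,0,0,0,1,0,0,-1,0,0,0,1,-0.9,0.3,-1,0,0,0,1,-1.7,0.6,-1,0,0,0,1,-2.1,0.63,-1,0,0,0,1,-2.1,0.63,-0.5,0,0,0,1,-2.1,0.63,0,0,0,0,1,-2.1,0.63,0.3,0,0,0,1,-2.1,0.63,0.52,0,0,0,1,-2.1,0.63,0.52,0,0,0,1,-2.1,0.63,0.52,0,0,0,1],
)

```text
time_s: 12.88
tcp_pos: [0.4433, 0.139, 0.057]
ee_rot: [[0.127, -0.992, -0.002], [-0.992, -0.127, 0.003], [-0.003, 0.002, -1.0]]
wrist_force: [0.1, 1.0, -0.5]
gripper_width: 0.004
```

```bash
python3 look.py pics/s16.png; python3 - <<'E'
from h import *
print(goto(97.5,-15,56))
for z in (56,66,76,86):
    print(z,(proj("scene",np.r_[tt+RR@np.array([97.5,-15])/1e3,z/1e3])-[235,170])*8)
E
```

```text
t 12.8833 rack [ 98.5803 -13.4911] z 57.02068871698765 F [ 0.1101  1.0079 -0.4676] grip 0.0037450318027849225
[ 0.031 -0.026  0.038  0.004  0.045 -0.028]
56 [112.0422 440.7531]
66 [110.2304 423.8781]
76 [108.3946 406.7803]
86 [106.5344 389.4555]
```

View pics/s16.png

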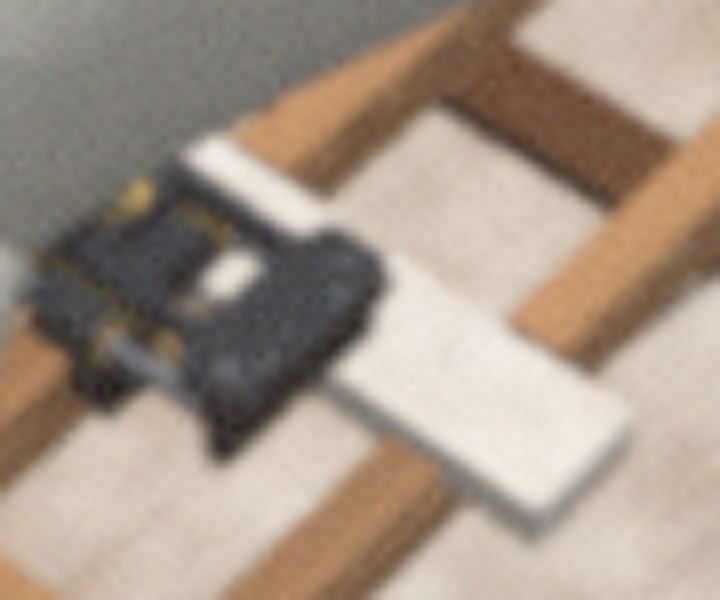

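The fingertip at (100,405) corresponds to z ≈ 77, so it is now level with the button's arm and above the board. Sweeping.

Emit:
move_arm(
  motion=[0.2,-0.07,0.02,0,0,0,1,0.42,-0.1,0.02,0,0,0,1,0.6,-0.03,0.02,0,0,0,1,0.74,0.01,0.02,0,0,0,1,0.87,0.04,0.02,0,0,0,1,1.01,0.06,0.02,0,0,0,1,1.16,0.05,0.02,0,0,0,1,1.16,0.05,0.02,0,0,0,1],
)

```text
time_s: 13.6
tcp_pos: [0.4472, 0.0917, 0.0564]
ee_rot: [[0.125, -0.992, -0.002], [-0.992, -0.125, 0.003], [-0.003, 0.002, -1.0]]
wrist_force: [-0.5, -0.1, 0.1]
gripper_width: 0.004
```

```bash
python3 look.py pics/s17.png; python3 - <<'E'
from h import *
cv2.imwrite("pics/w17.png",imaging.capture("wrist"))
E
```

```text
t 13.6 rack [ 51.1668 -11.1958] z 56.449935787606336 F [-0.4558 -0.115   0.1376] grip 0.004052829554734442
```

View pics/s17.png

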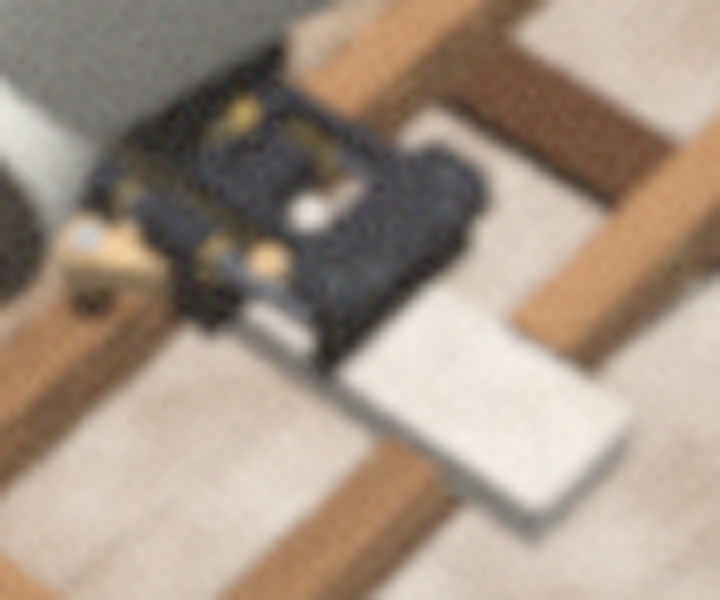

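View pics/w17.png

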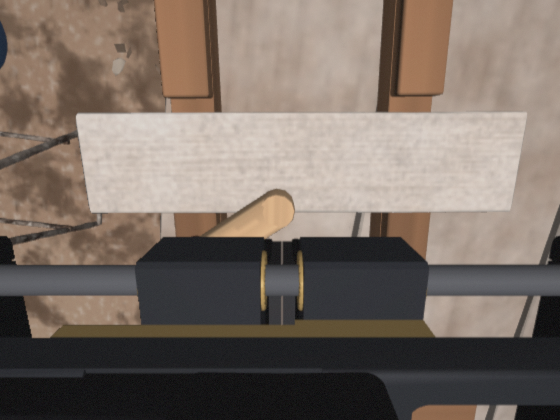

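The wrist view shows the button turned to about 0.6 rad and still ahead of the finger. Continuing the arc.

Emit:
move_arm(
  motion=[0.13,-0.03,0,0,0,0,1,0.29,-0.08,0,0,0,0,1,0.44,-0.15,0,0,0,0,1,0.58,-0.25,0,0,0,0,1,0.71,-0.37,0,0,0,0,1,0.83,-0.51,0,0,0,0,1,0.92,-0.68,0,0,0,0,1,0.92,-0.72,0,0,0,0,1,0.92,-0.72,0,0,0,0,1],
)

```text
time_s: 14.45
tcp_pos: [0.4811, 0.0589, 0.056]
ee_rot: [[0.125, -0.992, -0.002], [-0.992, -0.125, 0.003], [-0.003, 0.002, -1.0]]
wrist_force: [0.4, -0.4, 0.2]
gripper_width: 0.005
```

```bash
python3 look.py pics/s18.png
```

```text
t 14.45 rack [ 14.2685 -40.6257] z 55.99734186916907 F [ 0.3808 -0.3852  0.1693] grip 0.005016716378327461
```

View pics/s18.png

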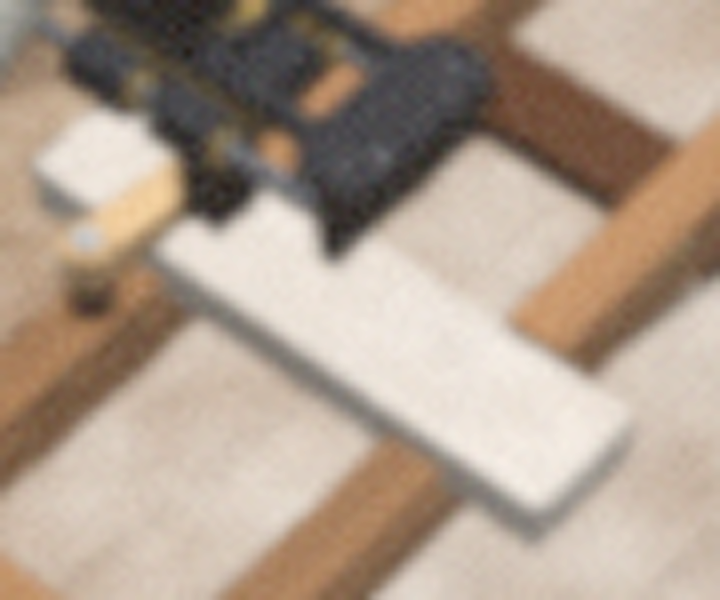

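The arm now lies over the board, but the rail line suggests it is a little short of 1.57. Pushing 6 mm further across, then lifting clear to measure.

Emit:
move_arm(
  motion=[0.03,-0.06,0,0,0,0,1,0.05,-0.12,0,0,0,0,1,0.05,-0.15,0,0,0,0,1,0.05,-0.15,0,0,0,0,1,0.05,0.1,0,0,0,0,1,0,0.4,-0.3,0,0,0,1,0,0.4,-1.2,0,0,0,1,-0.8,0.6,-2.2,0,0,0,1,-1.6,0.6,-2.6,0,0,0,1,-2.1,0.63,-2.6,0,0,0,1,-2.1,0.63,-2.6,0,0,0,1,-2.1,0.63,-2.6,0,0,0,1],
)

```text
time_s: 15.5
tcp_pos: [0.445, 0.14, 0.1608]
ee_rot: [[0.128, -0.992, -0.001], [-0.992, -0.128, 0.004], [-0.004, -0.0, -1.0]]
wrist_force: [-0.6, -0.7, -0.8]
gripper_width: 0.002
```

```bash
python3 look.py pics/s19.png; python3 - <<'E'
from h import *
cv2.imwrite("pics/w19.png",imaging.capture("wrist"))
E
```

```text
t 15.5 rack [ 99.318 -15.223] z 160.8404165512059 F [-0.5829 -0.7058 -0.8162] grip 0.0019530036218691324
```

View pics/w19.png

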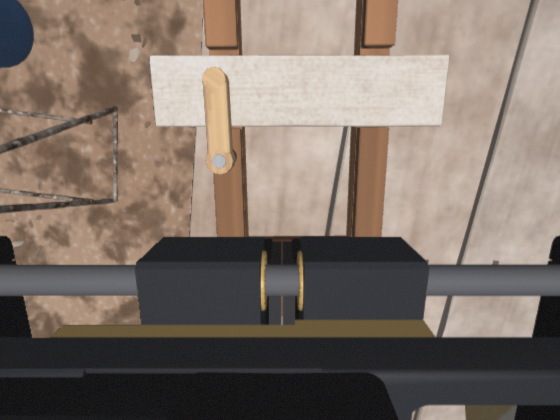

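View pics/s19.png

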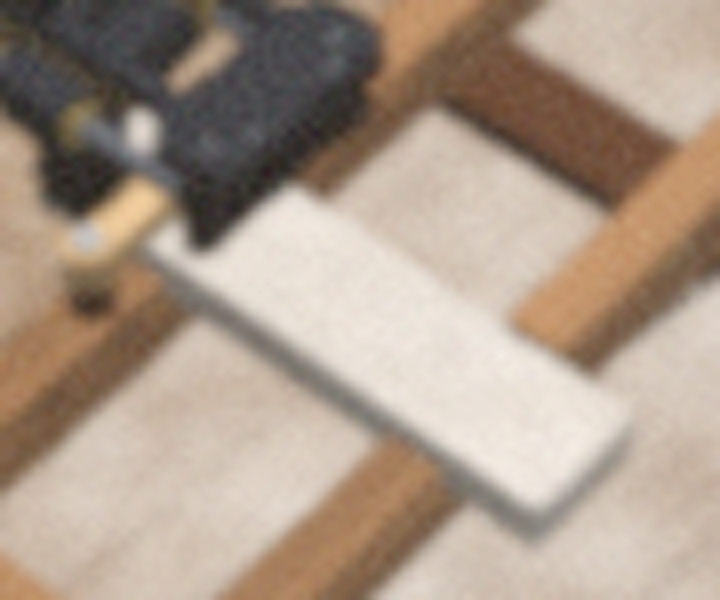

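```bash
python3 - <<'E'
from h import *
P=imaging.camera_params("wrist")
f=lambda uv,h:(ray("wrist",uv,h,P)[:2]-tt)@RR*1e3
pv=f((219,161),.092);e=f((214,68),.092);print(pv,e,"theta",np.arctan2(-(e-pv)[0],(e-pv)[1]))
c=np.array([f(u,.068) for u in [(152,57),(447,56),(443,126),(156,125)]]);print(c,c.mean(0))
E
```

```text
[ 57.8468 -63.6087] [ -9.6112 -63.8119] theta 1.5738078951141252
[[ -21.4791 -116.8067]
 [ -21.4454  116.2571]
 [  32.1887  119.4806]
 [  30.5368 -118.7886]] [4.9503 0.0356]
```

Emit:
move_arm(
  motion=[0,0,-0.9,0,0,0,1,0,0,-1.8,0,0,0,1,0,0,-2.5,0,0,0,1,0,0,-2.5,0,0,0,1,0,0,-2.5,0,0,0,1,0,0,-2.5,0,0,0,1],
)

```text
time_s: 16.1
tcp_pos: [0.4444, 0.1373, 0.2586]
ee_rot: [[0.124, -0.992, -0.005], [-0.992, -0.124, 0.002], [-0.002, 0.005, -1.0]]
wrist_force: [0.4, -0.9, -0.4]
gripper_width: 0.005
```

```bash
python3 - <<'E'
from h import *
where()
cv2.imwrite("pics/s20.png",imaging.capture("scene"))
cv2.imwrite("pics/t20.png",imaging.capture("top"))
E
```

```text
t 16.1 rack [ 96.7231 -14.2638] z 258.6005103833655 F [ 0.3981 -0.9045 -0.417 ] grip 0.005377041221412106
```

View pics/s20.png

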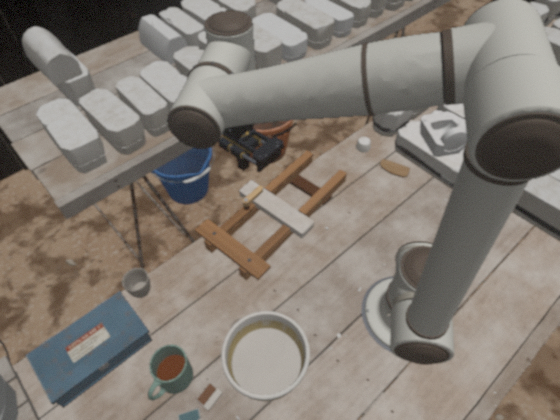

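View pics/t20.png

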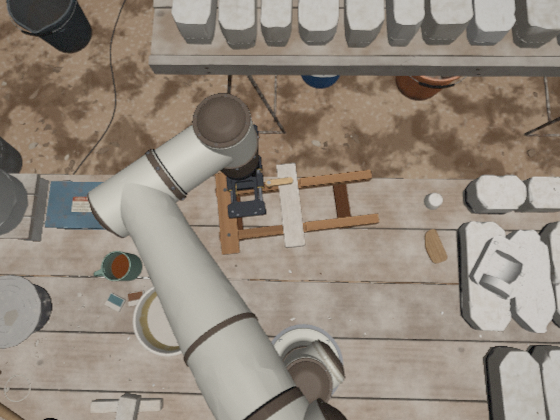

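The button is at about 1.57 rad and the board is flat at x ≈ +5, y ≈ 0. The cup is at (137,282) and the stopper at (433,200) as before, the rib is lying at (435,245), and the arm is well clear. Handing in.

```bash
python3 - <<'E'
from h import *
print(r.finish_job()); where()
E
```

```text
the job is handed in; nothing more can be done
None
the job is handed in; nothing more can be done
```

I pushed the board along the rails into both notches, turned the button over it, lifted the arm clear and handed the job in at about 16 s. No verdict is reported.

**Last checks**
- **Board:** its centre is at about x = +5 mm, y = 0 mm, and it looks flat at seated height. It lies against the far side of its play, inside the 9 mm limit. My flatness check can't resolve the 0.04 rad limit, but the size and visible faces match a fully seated board.
- **Turn-button:** about 1.57 rad, against the 1.3 needed.
- **Forces:** the wrist readings I saw stayed under about 2.5 N.
- **Cup and stopper:** they look unmoved in the pictures.
- **Rib:** the arm partly hid it in the first picture, so I could only match it roughly. It lies where I first saw it, and the arm never went near it.

**What disagreed**
- **Fingertip height:** in the pictures the fingertips sat about 21 mm higher than the reported TCP. My first push therefore tipped the board forward on the notch lip. I backed off and pushed again forward and downward, and it dropped in.
- **First button sweep:** for the same reason this passed over the button without touching it. I repeated it about 21 mm lower, and that turned it.

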